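# Hang the cleaned gauge basket on the drip stand with the lifting hook

### The arm

A 7-joint arm with a two-finger parallel gripper is mounted at the origin on the work surface. World frame = base frame: x ahead of the robot, y to its left, z up, the work surface at z = 0. Lengths are in m, angles in rad, forces in N, time in s.
With the tool pointing down it reaches from about 0.35 to 0.9 m from the base axis. Payload 8.1 kg.
Tool frame: the origin (TCP) lies midway between the tips of the shut fingers; the grasp point (between the pads) lies 19 mm behind it; z points along the fingers, y is the line along which they close (so a half turn about z gives the same grasp; the last joint's range is limited). The gripper opens to 92 mm and grips with 3 to 60 N. Pads are 19 mm wide; open, the fingers measure 130 mm over their backs; the gripper's body (75 mm by 190 mm) begins 47 mm behind the grasp point.
Start: joints at [-1.287, 0.434, 0.025, 1.573, -0.012, 1.134, -0.075], TCP at [0.236, 0.579, 0.227] pointing down, gripper open.
Joint ranges: [-2.62, 2.62], [-0.44, 2.09], [-1.27, 1.32], [0.08, 2.57], [-1.32, 4.46], [0.12, 2], [-2.74, 2.74]. Speed limits (rad/s): [2.22, 2.22, 3.01, 3.01, 3.14, 3.14, 3.14].

### API

Orientations are given as a rotation vector (axis times angle).
In Python, from cell import observe, cams, job gives the robot as it stands. The module is installed in compiled form; this text tells all that it offers.
- The arm moves only by the tool step_arm, never from a script. Its argument "steps" is a list of rows, each a list of 6 numbers: the shift along the world's x, y, z in mm, then the turn, a rotation vector about the world's x, y, z in rad. In form: [[dx, dy, dz, rx, ry, rz], ...]. A call has 1 to 20 rows; each row shifts and turns the commanded pose from where the row before left it; what a row does not reach is not made up. A row lasts 1/12 s, in which the tool goes at most 41.7 mm and 7.16 degrees, less where a joint would pass 70% of its speed; a pose out of reach is approached as far as the arm can. A call with a gripper value outside its range is refused whole. "gripper" is the opening, from 0 (shut) to 1 (fully open), set as the call begins (left out, the last holds). The fingers move at their own pace and stop on an object; "force" is the grip in N (left out, the last holds). Time passes only in rows, so rows that do not move let the fingers close. It gives the time, the measured TCP pose, the force, the opening and the grip force at its end, in the units of the state.
- observe(): the state, without advancing time (a new reading comes with each control period).
- cams.get_image(name): name is "scene" or "top" or "wrist"; returns the picture (400x640x3 uint8, red, green, blue); there is no depth.
- cams.get_calibration(name): a dict with "fov_y" (degrees; the focal length in pixels is half the picture's height over the tangent of half this angle, whatever the lens; pixels are square), "cx", "cy" (the principal point, pixels), "dist_coeffs" ([k1, k2, p1, p2, k3] as OpenCV has them; the pictures are not rectified), "world_to_cam" (4x4, takes a point from world to camera coordinates). Camera axes: x right, y up, looking along -z (the intrinsics and any distortion apply to the point x, -y, -z); pixel columns grow to the right and rows downward; lengths in m; the calibration is good to about 2 mm. A picture is of the moment at which its call begins: read the wrist's pose just before it. get_calibration takes no time and is no camera call; for the wrist camera it gives the pose at the moment of the call.
- job.sign_off(): hands the job in; it is judged then, once.
The state is a dict: "clock": time; "joints": joint angles; "dq": joint speeds; "joint_efforts": joint torques, N m; "position": TCP position; "ee_rot": TCP orientation; "force": force on the tool from outside, world axes, zero at the start; "ft_torque": the same for the moment, N m; "width": opening from 0.0 (shut) to 1.0 (fully open); "gripper_force": force on a finger pad.
Only numpy, scipy, OpenCV 4.12 (cv2) and the standard library are available. Lean on these libraries where they do the work, as an engineer would, in place of code of your own. Each camera call takes 0.05 s, during which the arm holds its last target. There are 200 camera calls.

### The job

The parts basket has just been cleaned and must not be touched by the gripper: take the orange-handled lifting hook from its rest, catch the basket's blue bail with it, carry the basket upright and hang it by the bail in the notches of both prongs of the drip stand, without knocking it or letting it drop. Then unhook the lifting hook and hang it back in its slotted rest, and leave the micrometer stand, the calculator and the caliper where they are.

Things in the scene. Friction and masses are not known exactly. Their poses are not given: they have to be found in the camera images.
- lifter: Upright steel lifting hook, 120 g. Origin: bottom of its carrying notch (rod centreline), midway between two parallel feet of 6 mm rod at y +-11 mm; z up, x the way the feet point. Each foot is a 45 degree V in xz: (-16,16) to (0,0) to the open tip (16,16) mm. A 6 mm bar lying in it has its centre at z 8.5 mm. Shank 8 mm thick at x -18 mm, one rod above z 34 mm; total height 140 mm.
- grip (a point): Grip point on the lifting hook's orange handle, at x -18, y 0, z 104 mm from lifter. Handle block: 34 mm along x, 20 mm along y (grip across y, from above), from 23 mm below to 33 mm above this point. Under the handle a collar disc, 32 mm across and 6 mm thick (lifter z 75 to 81 mm), carries the tool in its rest.
- rest: Fixed aluminium tool rest. Origin on the table under the parked shank. Plate, top at z 100 mm, 8 mm thick, x -32 to 58 mm, 64 mm wide; its 16 mm wide slot along x is open to -x. The collar lies on the plate behind a yellow 4 mm ridge (x -32 to -26 mm): lift at least 8 mm, then draw out to -x; return likewise. Parked lifter: its origin at x 18, y 0, z 25 mm, axes as the rest's.
- basket: Steel wire parts basket with three gauge rings fixed in it, 0.45 kg give or take a quarter, 90 mm along x, 110 mm along y, rim 52 mm high. Origin: centre of its underside, z up. The bail (its blue wire handle) swings on pivots at x 0, z 48 mm, y +60 and -60 mm.
- bar_mid (a point): Middle of the bail's top bar: blue 6 mm rod, straight for 104 mm along this point's y axis, 80 mm from the pivot axis; z points away from the pivots along the bail. The bail starts leaning to either side of upright by up to 0.8 rad, held by slight hinge friction, and swings when pushed.
- stand: Fixed drip stand: grey base 190 x 150 x 12 mm (x -55 to 135 mm), post 260 mm high at x 100 mm. Origin on the table under the hook notches. Two parallel prongs of 8 mm rod at y +-32 mm run from a black carriage on the post towards -x: level to x 20 mm, then a V of 45 degrees, centrelines (20,20), (0,0), open tip (-18,18) mm in xz from the notch bottom. Notch height: see notch_low.
- notch_low (a point): Lowest possible place of the notch bottoms' centreline, midway between the two prongs, 160 mm above the table. The carriage is clamped by hand at an unmeasured height: the real notches lie 0 to 25 mm above this point, so find them by touch or sight. A hung 6 mm bar has its centre 9.9 mm above the notch centreline.
- micrometer: Bystander: grey micrometer stand, 110 mm by 70 mm, 96 mm high; origin at the centre of its underside.
- calculator: Bystander: black desk calculator, 135 mm by 75 mm, 14 mm high; origin at the centre of its underside.
- caliper: Bystander: caliper lying flat, 200 mm long along its x axis, jaws to -y, 12 mm high; origin under the middle of its beam.

How it is judged:
By the outcome, as a careful person would: the job done as asked, in the order asked, and still so for the second after the job is handed in, with the robot touching nothing.
It also fails if it takes over 72 s, if anything falls off the work surface, if the arm or the gripper's body presses on something with over 40 N, if the wrist force passes 120 N, or if a joint passes its speed limit or range.

## Working session

There is one attempt and no reset: what is moved stays moved. The work goes in short steps, Python scripts to look and compute and a tool call to move; the robot and the scene stay as the last step left them, time stands still between calls to the robot, and variables do not carry over. Pictures are saved under pics/ and viewed, at most 13 in all, crops included, and the job is handed in when it is done.

Besides the shell and the picture viewer there is one more tool, called after "Call:" by a JSON object that holds its "name" and its "arguments". step_arm: Moves the arm, as the interface text tells. Its arguments: {"type":"object","properties":{"steps":{"type":"array","items":{"type":"array","items":{"type":"number"}}},"gripper":{"type":"number"},"force":{"type":"number"}},"required":["steps"]}

```bash
mkdir -p pics; python3 - <<'E'
from cell import observe,cams,job
import cv2
s=observe();print({k:s[k] for k in('clock','position','ee_rot','width','force')})
for n in('scene','top'):
    im=cams.get_image(n);cv2.imwrite(f'pics/{n}0.png',im[:,:,::-1])
    c=cams.get_calibration(n);print(n,c)
E
```

```text
{'clock': 0.0, 'position': array([0.23563989, 0.5783465 , 0.22595038]), 'ee_rot': array([-6.03875549e-01, -3.08286041e+00,  2.39839605e-03]), 'width': 0.999137177584442, 'force': array([ 0.09669251, -0.06391853, -0.02494528])}
scene {'fov_y': 53.45965588180347, 'cx': 319.1752930425502, 'cy': 200.51962306050038, 'dist_coeffs': array([-0.08537795,  0.        ,  0.        ,  0.        ,  0.        ]), 'world_to_cam': array([[ 0.63025937,  0.77636731,  0.00518943, -0.35105727],
       [-0.5527784 ,  0.44403508,  0.70517295,  0.24765354],
       [ 0.54516893, -0.44731046,  0.70901635, -1.1933398 ],
       [ 0.        ,  0.        ,  0.        ,  1.        ]])}
top {'fov_y': 52.15327067458297, 'cx': 314.6714113699449, 'cy': 209.9326054090909, 'dist_coeffs': array([-0.01476789,  0.        ,  0.        ,  0.        ,  0.        ]), 'world_to_cam': array([[ 2.00263061e-02, -9.99799196e-01,  7.17058799e-04,
        -2.28042937e-02],
       [ 9.90708497e-01,  1.99407036e-02,  1.34532682e-01,
        -5.76405913e-01],
       [-1.34519966e-01, -1.98379641e-03,  9.90908898e-01,
        -9.16807940e-01],
       [ 0.00000000e+00,  0.00000000e+00,  0.00000000e+00,
         1.00000000e+00]])}
```

View pics/scene0.png

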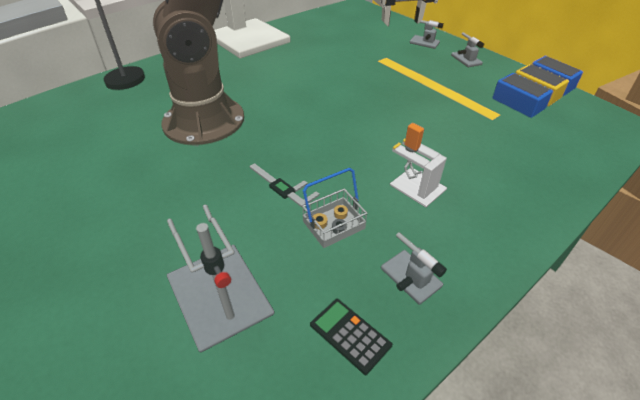

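View pics/top0.png

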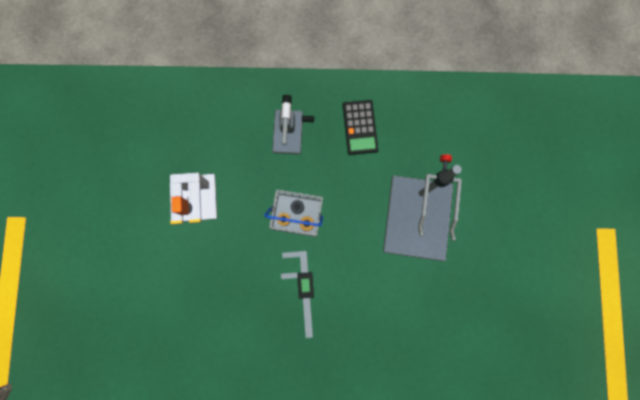

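```bash
cat > h.py <<'E'
import numpy as np,cv2
from cell import observe,cams,job
def K(c):
    f=200/np.tan(np.radians(c['fov_y'])/2);return np.array([[f,0,c['cx']],[0,f,c['cy']],[0,0,1.]])
F=np.diag([1.,-1,-1])
def proj(c,P):
    M=c['world_to_cam'];X=(np.atleast_2d(P)@M[:3,:3].T+M[:3,3])@F
    return cv2.projectPoints(X,np.zeros(3),np.zeros(3),K(c),c['dist_coeffs'])[0][:,0]
def ray(c,uv):
    uv=cv2.undistortPoints(np.array(uv,float).reshape(-1,1,2),K(c),c['dist_coeffs'])[:,0]
    M=c['world_to_cam'];R=M[:3,:3];o=-R.T@M[:3,3]
    return o,(np.c_[uv,np.ones(len(uv))]@F)@R
def onz(c,uv,z):
    o,d=ray(c,uv);return o+d*((z-o[2])/d[:,2])[:,None]
def tri(obs):
    A=np.zeros((3,3));b=np.zeros(3)
    for c,uv in obs:
        o,d=ray(c,[uv]);d=d[0]/np.linalg.norm(d[0]);Pm=np.eye(3)-np.outer(d,d);A+=Pm;b+=Pm@o
    return np.linalg.solve(A,b)
def crop(im,x,y,w,h,W,H):
    return cv2.resize(im[y:y+h,x:x+w],(W,H),interpolation=cv2.INTER_CUBIC)
E
python3 - <<'E'
import cv2,numpy as np
from h import crop
t=cv2.imread('pics/top0.png');s=cv2.imread('pics/scene0.png')
a=np.hstack([crop(t,160,165,65,65,260,260),crop(t,258,180,75,65,300,260),])
a=np.hstack([a,np.zeros((260,240,3),np.uint8)])
a[:, 560:]=crop(t,160,165,1,1,240,260)*0
b=np.hstack([crop(t,380,145,100,85+30,296,340),crop(s,385,115,65,90,245,340),crop(s,295,160,80,85,259,340)])
cv2.imwrite('pics/c1.png',np.vstack([a,b]))
E
```

```text
(no output)
```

View pics/c1.png

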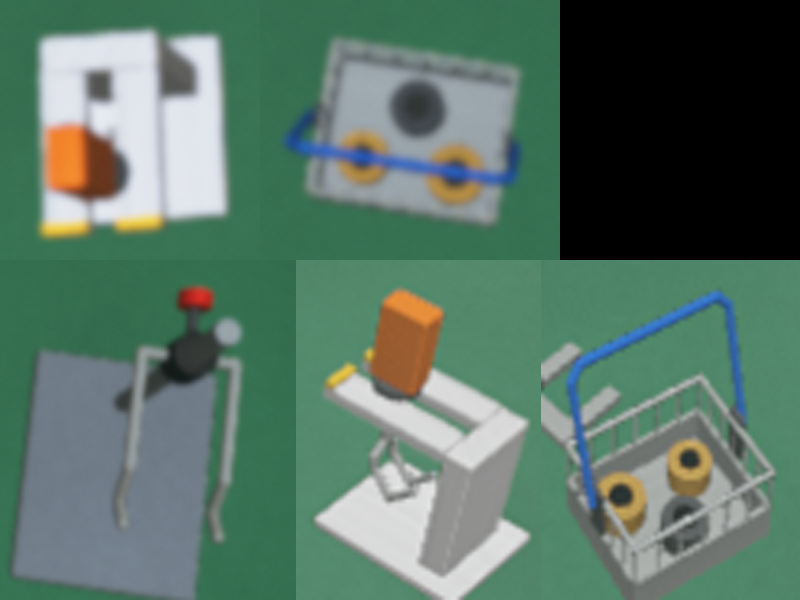

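```bash
cat > fit.py <<'E'
from h import *
from scipy.optimize import least_squares
T=cams.get_calibration('top');S=cams.get_calibration('scene')
def px(pts,o,off,sx,sy): 
    p=np.array(pts,float)-o; return np.c_[(p[:,0]+.5)/sx-.5+off[0],(p[:,1]+.5)/sy-.5+off[1]]
def W(q,L): 
    c,s=np.cos(q[2]),np.sin(q[2]);L=np.array(L,float)
    return np.c_[q[0]+c*L[:,0]-s*L[:,1],q[1]+s*L[:,0]+c*L[:,1],L[:,2]]
if __name__=='__main__':
    np.set_printoptions(precision=4,suppress=True)
    r=px([(41,236),(162,229),(40,37),(158,30)],(0,0),(160,165),4,4)
    rL=[(-.032,.032,.1),(-.032,-.032,.1),(.058,.032,.1),(.058,-.032,.1)]
    f=lambda q:(proj(T,W(q,rL))-r).ravel()
    a=least_squares(f,[.55,.25,0]);print('rest',a.x,f(a.x))
    b=px([(332,38),(520,68),(496,222),(308,192)],(260,0),(258,180),4,4)
    bL=[(.045,.055,.052),(.045,-.055,.052),(-.045,-.055,.052),(-.045,.055,.052)]
    bt=px([(300,147),(510,180)],(260,0),(258,180),4,4);bs=px([(575,372),(722,297)],(541,260),(295,160),3.2375,4)
    def g(q):
        th=q[3];B=[(.08*np.sin(th),e,.048+.08*np.cos(th)) for e in(.055,-.055)]
        return np.r_[(proj(T,W(q,bL))-b).ravel(),(proj(T,W(q,B))-bt).ravel(),(proj(S,W(q,B))-bs).ravel()]
    a=least_squares(g,[.55,0,-.1,-.5]);print('basket',a.x,g(a.x))
    st=px([(38,350),(12,577),(195,600)],(0,260),(380,145),2.96,2.957)
    sL=[(.135,.075,.012),(-.055,.075,.012),(-.055,-.075,.012)]
    f=lambda q:(proj(T,W(q,sL))-st).ravel()
    a=least_squares(f,[.5,-.3,-.1]);print('stand',a.x,f(a.x))
    k=px([(129,470),(226,482),(124,525),(219,540)],(0,260),(380,145),2.96,2.957);kk=[(170,222),(207,208)]
    def f(q):
        z=.16+q[3]
        P=[(.02,.032,z+.02),(.02,-.032,z+.02),(-.018,.032,z+.018),(-.018,-.032,z+.018)]
        return np.r_[(proj(T,W(q,sL))-st).ravel(),(proj(T,W(q,P))-k).ravel(),(proj(S,W(q,P[2:]))-kk).ravel()]
    a=least_squares(f,[.5,-.3,-.1,.01]);print('stand+',a.x,f(a.x))
E
python3 fit.py
```

```text
rest [0.5767 0.2741 0.0713] [ 0.3642 -4.7793 -0.649  -4.5126  0.477   4.6375 -0.1789  4.9192]
basket [ 0.5704  0.0346  0.0352 -0.3735] [ -4.7347   3.5117  -4.3291  -4.6938   2.3138  -4.5015   1.2958   3.7191
  -0.2059   4.8054  -0.9424  -4.2195  41.1024 -22.1284 -43.652   19.6102]
stand [ 0.5292 -0.2571 -0.1138] [-0.4232 -0.8386 -0.2904  0.0615  0.7048  0.7195]
stand+ [ 0.5273 -0.2571 -0.1091 -0.0069] [ -0.6886   0.0366  -0.1945   1.0325   0.8462   1.3988  -0.9899   0.2787
  -2.0382   0.3017  -1.3444   0.521   -1.5987  -0.4439  35.1141 -13.2665
 -37.0244  15.3133]
```

```bash
sed -i 's/(40,37),(158,30)/(40,73),(160,66)/; s/(575,372),(722,297)\]/(722,297),(575,372)]/; s/kk=\[(170,222),(207,208)\]/kk=[(207,208),(170,222)]/' fit.py; python3 fit.py
```

```text
rest [0.5668 0.2732 0.0746] [ 0.5352 -0.2353 -0.4355 -0.0662  0.5072  0.0667 -0.6066  0.2532]
basket [ 0.5696  0.0303 -0.1313 -0.3375] [ 0.6142  0.2212  0.4537 -0.2328  0.6311 -0.3699  0.2089 -0.0996  0.0158
 -0.5161 -1.3249 -0.9964 -0.8114 -1.0334 -0.1034 -1.4991]
stand [ 0.5292 -0.2571 -0.1138] [-0.4232 -0.8386 -0.2904  0.0615  0.7048  0.7195]
stand+ [ 0.5284 -0.2575 -0.1206 -0.0031] [ 0.1257 -0.6384 -0.2638  0.1977  0.6937  1.2822 -0.1844 -0.6316 -1.1258
 -0.2305 -0.7612 -0.3387 -0.9082 -0.9218 -2.0387 -0.258  -0.5022  0.0954]
```

Call:
{"name": "step_arm", "arguments": {"steps": [[18.4,-17,0,0,0,0.0257],[18.4,-17,0,0,0,0.0257],[18.4,-17,0,0,0,0.0257],[18.4,-17,0,0,0,0.0257],[18.4,-17,0,0,0,0.0257],[18.4,-17,0,0,0,0.0257],[18.4,-17,0,0,0,0.0257],[18.4,-17,0,0,0,0.0257],[18.4,-17,0,0,0,0.0257],[18.4,-17,0,0,0,0.0257],[18.4,-17,0,0,0,0.0257],[18.4,-17,0,0,0,0.0257],[18.4,-17,0,0,0,0.0257],[18.4,-17,0,0,0,0.0257],[18.4,-17,0,0,0,0.0257],[18.4,-17,0,0,0,0.0257],[18.4,-17,0,0,0,0.0257],[18.4,-17,0,0,0,0.0257],[0,0,0,0,0,0],[0,0,0,0,0,0]], "gripper": 0.7, "force": 50}}

```text
clock: 1.77
position: [0.5679, 0.2709, 0.2261]
ee_rot: [0.113, -3.139, 0.002]
force: [-1.1, 1.2, 0.6]
width: 0.7
gripper_force: 0.0
```

```bash
python3 - <<'E'
from h import *
c=cams.get_calibration('wrist');im=cams.get_image('wrist');cv2.imwrite('pics/w1.png',im[:,:,::-1])
s=observe();print(s['clock'],s['joints'],s['position'],s['ee_rot'])
from scipy.spatial.transform import Rotation as R
print(R.from_rotvec(s['ee_rot']).as_matrix()); np.save('w1.npy',c,allow_pickle=True)
print(proj(c,[[.5668,.2732,.162],[.5668-.032,.273,.104]]))
E
```

```text
1.8167 [-0.56776855  0.44151287  0.05123807  1.56429212 -0.0244738   1.13741306
  1.13405592] [0.56684806 0.27248096 0.22619038] [ 1.16793211e-01 -3.13838082e+00  2.83236328e-04]
[[-9.97233456e-01 -7.43260980e-02 -1.03194453e-03]
 [-7.43259105e-02  9.97233980e-01 -2.18901609e-04]
 [ 1.04536025e-03 -1.41595792e-04 -9.99999444e-01]]
[[320.02649087 213.53920034]
 [321.72077501 159.57532482]]
```

View pics/w1.png

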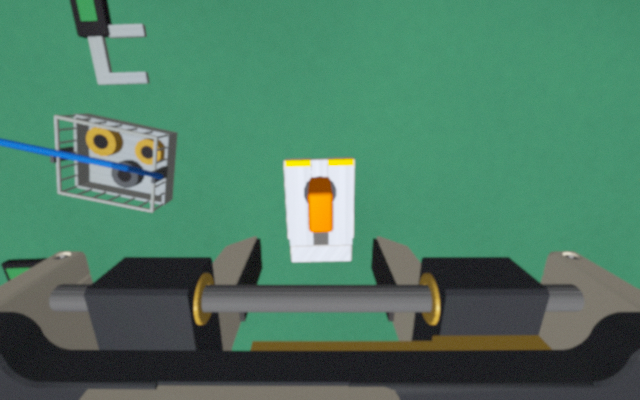

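Call:
{"name": "step_arm", "arguments": {"steps": [[0,0,-18,0,0,0],[0,0,-18,0,0,0],[0,0,-18,0,0,0],[0,0,-18,0,0,0],[0,0,-18,0,0,0],[0,0,-17,0,0,0],[0,0,0,0,0,0],[0,0,0,0,0,0]]}}

```text
clock: 2.48
position: [0.5656, 0.2737, 0.1192]
ee_rot: [0.121, -3.137, 0.001]
force: [-0.0, 0.3, 0.0]
width: 0.7
gripper_force: 0.0
```

Call:
{"name": "step_arm", "arguments": {"steps": [[0,0,0,0,0,0],[0,0,0,0,0,0],[0,0,0,0,0,0],[0,0,0,0,0,0],[0,0,0,0,0,0],[0,0,0,0,0,0],[0,0,0,0,0,0],[0,0,0,0,0,0]], "gripper": 0}}

```text
clock: 3.15
position: [0.5671, 0.2729, 0.1198]
ee_rot: [-0.119, 3.139, 0.0]
force: [-0.8, -0.2, 0.9]
width: 0.216
gripper_force: 50.0
```

Call:
{"name": "step_arm", "arguments": {"steps": [[0,0,4,0,0,0],[0,0,5,0,0,0],[0,0,5,0,0,0],[0,0,0,0,0,0],[-6,-0.5,0,0,0,0],[-13,-1,0,0,0,0],[-13,-1,0,0,0,0],[-13,-1,0,0,0,0],[-13,-1,0,0,0,0],[-13,-1,0,0,0,0],[-13,-0.8,0,0,0,0],[0,0,14,0,0,0],[0,0,14,0,0,0],[0,0,14,0,0,0],[0,0,14,0,0,0],[0,0,0,0,0,0]]}}

```text
clock: 4.48
position: [0.4837, 0.2672, 0.1922]
ee_rot: [-0.119, 3.136, 0.003]
force: [0.2, 0.5, -1.2]
width: 0.212
gripper_force: 50.0
```

Call:
{"name": "step_arm", "arguments": {"steps": [[0,-16,0,0,0,-0.0147],[0,-16,0,0,0,-0.0147],[0,-16,0,0,0,-0.0147],[0,-16,0,0,0,-0.0147],[0,-16,0,0,0,-0.0147],[0,-16,0,0,0,-0.0147],[0,-16,0,0,0,-0.0147],[0,-16,0,0,0,-0.0147],[0,-16,0,0,0,-0.0147],[0,-16,0,0,0,-0.0147],[0,-16,0,0,0,-0.0147],[0,-16,0,0,0,-0.0147],[0,-16,0,0,0,-0.0147],[0,-16,0,0,0,-0.0147],[0,0,0,0,0,0],[0,0,0,0,0,0]]}}

```text
clock: 5.82
position: [0.483, 0.0413, 0.1898]
ee_rot: [0.208, 3.135, 0.0]
force: [0.3, 0.7, -0.6]
width: 0.213
gripper_force: 50.0
```

```bash
python3 - <<'E'
from h import *
from scipy.spatial.transform import Rotation as R
for n in('scene','top','wrist'):
    im=cams.get_image(n);cv2.imwrite(f'pics/{n}2.png',im[:,:,::-1]);
    if n=='wrist':np.save('w2.npy',cams.get_calibration(n),allow_pickle=True)
s=observe();print(s['clock'],s['position'],s['force'],s['width'],R.from_rotvec(s['ee_rot']).as_matrix()[:,1])
t=cv2.imread('pics/top2.png');sc=cv2.imread('pics/scene2.png');w=cv2.imread('pics/wrist2.png')
S=cams.get_calibration('scene')
print(proj(S,[[.543,.034,.1235],[.499,.040,.1]]))
a=np.hstack([crop(sc,270,120,125,100,400,320),crop(t,230,170,125,100,400,320)])
cv2.imwrite('pics/c2.png',np.vstack([a,np.hstack([crop(w,0,0,448,280,448,280),crop(sc,160,195,80,64,352,280)])]))
E
```

```text
5.9667 [0.48306268 0.04324788 0.18972069] [ 0.85788931 -0.0408143  -1.48082622] 0.2130181862702841 [1.28618911e-01 9.91693986e-01 4.61457589e-04]
[[327.93909194 176.61128819]
 [316.89654631 173.04421862]]
```

View pics/c2.png

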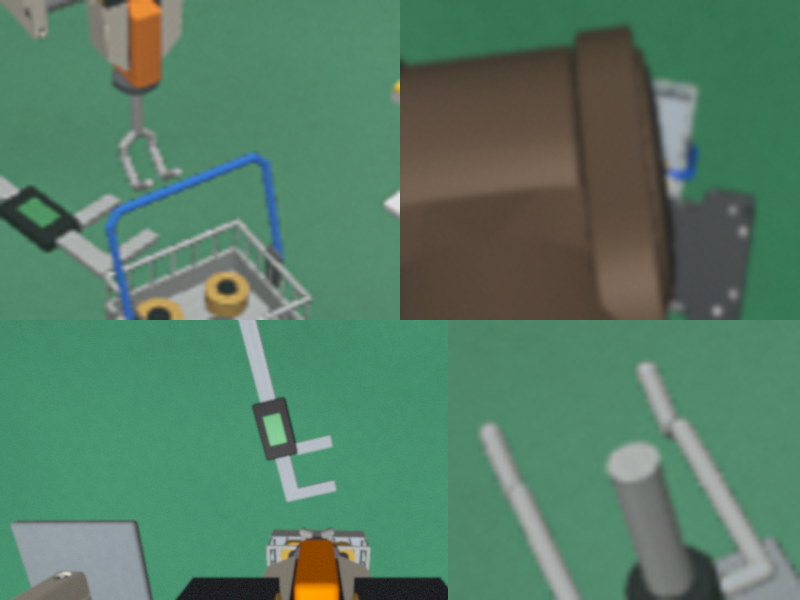

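Call:
{"name": "step_arm", "arguments": {"steps": [[7,-0.9,0,0,0,0],[9,-1.2,0,0,0,0],[9,-1.2,0,0,0,0],[9,-1.2,0,0,0,0],[9,-1.2,0,0,0,0],[0,0,0,0,0,0],[0,0,6,0,0,0],[0,0,6,0,0,0],[0,0,5,0,0,0],[0,0,0,0,0,0],[0,0,0,0,0,0]]}}

```text
clock: 6.88
position: [0.5261, 0.037, 0.2074]
ee_rot: [0.204, 3.134, 0.001]
force: [0.3, 0.1, -1.3]
width: 0.218
gripper_force: 50.0
```

Call:
{"name": "step_arm", "arguments": {"steps": [[3,-0.4,2,0,0,0],[3,-0.4,1,0,0,0],[3,-0.4,1,0,0,0],[3,-0.4,1,0,0,0],[3,-0.4,0.5,0,0,0],[3,-0.4,0.5,0,0,0],[3,-0.4,0,0,0,0],[3,-0.4,0,0,0,0],[2,-0.3,0,0,0,0],[0,0,0,0,0,0],[0,0,0,0,0,0]]}}

```text
clock: 7.8
position: [0.552, 0.0333, 0.2126]
ee_rot: [-0.204, -3.135, 0.0]
force: [0.1, -0.6, -1.2]
width: 0.213
gripper_force: 50.0
```

```bash
python3 - <<'E'
from h import *
sc=cams.get_image('scene')[:,:,::-1];cv2.imwrite('pics/scene3.png',sc)
s=observe();print(s['clock'],s['position'],s['force'],s['width'])
cv2.imwrite('pics/c3.png',crop(sc,290,120,100,130,460,598))
E
```

```text
7.85 [0.55192957 0.0333321  0.21268792] [ 0.06013236 -0.02815125 -1.00110203] 0.21905293480807747
```

View pics/c3.png

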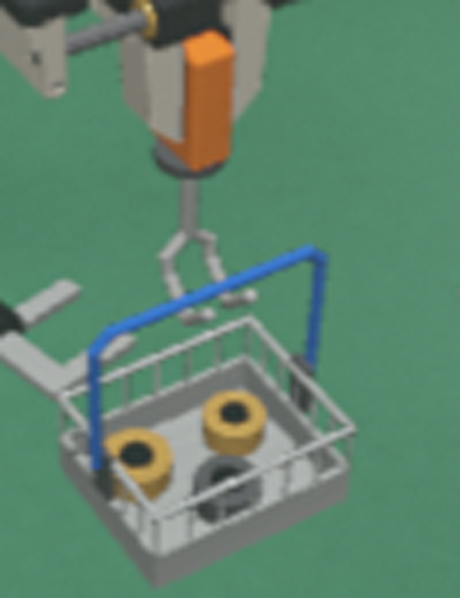

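Call:
{"name": "step_arm", "arguments": {"steps": [[0,0,1,0,0,0],[0,0,1,0,0,0],[0,0,1,0,0,0],[0,0,1,0,0,0],[0,0,1,0,0,0],[0,0,1,0,0,0],[0,0,1,0,0,0],[0,0,1,0,0,0],[0,0,0,0,0,0],[0,0,0,0,0,0]]}}

```text
clock: 8.68
position: [0.552, 0.0333, 0.2208]
ee_rot: [0.204, 3.135, 0.0]
force: [0.4, -0.1, -7.2]
width: 0.216
gripper_force: 50.0
```

Call:
{"name": "step_arm", "arguments": {"steps": [[0,0,1,0,0,0],[0,0,2,0,0,0],[0,0,3,0,0,0],[0,0,4,0,0,0],[0,0,5,0,0,0],[0,0,6,0,0,0],[0,0,6,0,0,0],[0,0,6,0,0,0],[0,0,6,0,0,0],[0,0,6,0,0,0],[0,0,6,0,0,0],[0,0,6,0,0,0],[0,0,6,0,0,0],[0,0,6,0,0,0],[0,0,6,0,0,0],[0,0,5,0,0,0],[0,0,4,0,0,0],[0,0,3,0,0,0],[0,0,2,0,0,0],[0,0,1,0,0,0]]}}

```text
clock: 10.35
position: [0.552, 0.0333, 0.311]
ee_rot: [0.204, 3.135, 0.0]
force: [-0.7, 0.9, -6.5]
width: 0.213
gripper_force: 50.0
```

Call:
{"name": "step_arm", "arguments": {"steps": [[-0.4,-1,0,0,0,0],[-0.8,-2,0,0,0,0],[-1.2,-3,0,0,0,0],[-1.6,-4,0,0,0,0],[-2,-5,0,0,0,0],[-2.5,-6,0,0,0,0],[-2.9,-7,0,0,0,0],[-3.3,-8,0,0,0,0],[-3.3,-8,0,0,0,0],[-3.3,-8,0,0,0,0],[-3.3,-8,0,0,0,0],[-3.3,-8,0,0,0,0],[-3.3,-8,0,0,0,0],[-3.3,-8,0,0,0,0],[-3.3,-8,0,0,0,0],[-3.3,-8,0,0,0,0],[-3.3,-8,0,0,0,0],[-3.3,-8,0,0,0,0],[-3.3,-8,0,0,0,0],[-3.3,-8,0,0,0,0]]}}

```text
clock: 12.02
position: [0.4974, -0.0995, 0.3108]
ee_rot: [0.204, 3.135, 0.0]
force: [-0.4, -0.1, -6.5]
width: 0.214
gripper_force: 50.0
```

Call:
{"name": "step_arm", "arguments": {"steps": [[-3.3,-8,0,0,0,0],[-3.3,-8,0,0,0,0],[-3.3,-8,0,0,0,0],[-3.3,-8,0,0,0,0],[-3.3,-8,0,0,0,0],[-3.3,-8,0,0,0,0],[-3.3,-8,0,0,0,0],[-3.3,-8,0,0,0,0],[-3.3,-8,0,0,0,0],[-3.3,-8,0,0,0,0],[-3.3,-8,0,0,0,0],[-3.3,-8,0,0,0,0],[-2.9,-7,0,0,0,0],[-2.5,-6,0,0,0,0],[-2.5,-6,0,0,0,0],[-2,-5,0,0,0,0],[-1.6,-4,0,0,0,0],[-1.2,-3,0,0,0,0],[-0.8,-2,0,0,0,0],[-0.4,-1,0,0,0,0]]}}

```text
clock: 13.68
position: [0.4441, -0.2289, 0.3107]
ee_rot: [0.204, 3.135, 0.0]
force: [-0.7, -0.2, -6.1]
width: 0.213
gripper_force: 50.0
```

```bash
python3 - <<'E'
from h import *
from scipy.spatial.transform import Rotation as R
for n in('scene','wrist'):
    im=cams.get_image(n);cv2.imwrite(f'pics/{n}4.png',im[:,:,::-1])
    if n=='wrist':np.save('w4.npy',cams.get_calibration(n),allow_pickle=True)
s=observe();print(s['clock'],s['position'],s['force'],s['width'],R.from_rotvec(s['ee_rot']).as_matrix()[:,1])
sc=cv2.imread('pics/scene4.png');w=cv2.imread('pics/wrist4.png')
cv2.imwrite('pics/c4.png',np.hstack([crop(sc,140,80,160,200,400,500),crop(w,120,0,400,400,400,500)]))
E
```

```text
13.7833 [ 0.44421939 -0.22864597  0.3107321 ] [ 0.02497484 -0.71279651 -6.93857179] 0.21313032818359426 [1.29613817e-01 9.91564549e-01 6.59518017e-05]
```

View pics/c4.png

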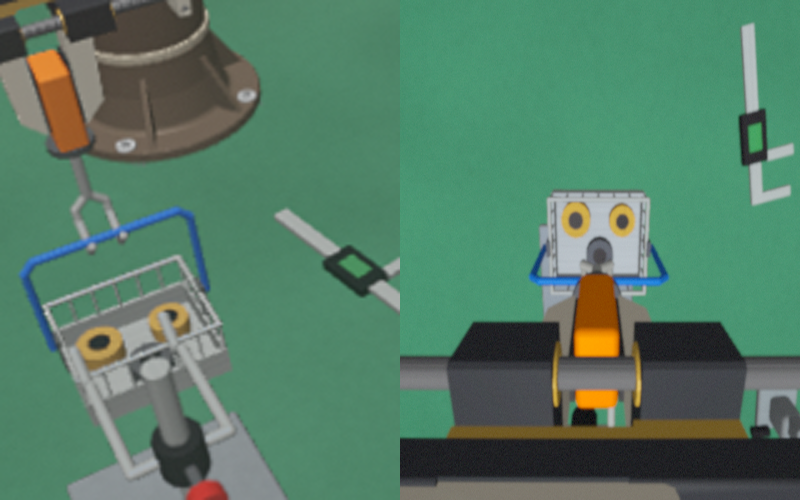

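Call:
{"name": "step_arm", "arguments": {"steps": [[-0.2,-1.5,0,0,0,0],[-0.4,-3,0,0,0,0],[-0.5,-4.5,0,0,0,0],[-0.5,-4.5,0,0,0,0],[-0.4,-3,0,0,0,0],[-0.2,-1.8,0,0,0,0],[0,0,0,0,0,0],[1,-0.1,0,0,0,0],[2,-0.2,0,0,0,0],[3,-0.4,0,0,0,0],[4,-0.5,0,0,0,0],[5,-0.6,0,0,0,0],[5,-0.6,0,0,0,0],[5,-0.6,0,0,0,0],[5,-0.6,0,0,0,0],[5,-0.6,0,0,0,0],[5,-0.6,0,0,0,0],[5,-0.6,0,0,0,0],[5,-0.6,0,0,0,0],[5,-0.6,0,0,0,0]]}}

```text
clock: 15.45
position: [0.4975, -0.2536, 0.3107]
ee_rot: [-0.204, -3.135, -0.0]
force: [0.3, -0.0, -6.3]
width: 0.215
gripper_force: 50.0
```

Call:
{"name": "step_arm", "arguments": {"steps": [[4,-0.5,0,0,0,0],[4,-0.5,0,0,0,0],[3,-0.4,0,0,0,0],[2,-0.2,0,0,0,0],[0.5,0,0,0,0,0],[0,0,0,0,0,0],[0,0,0,0,0,0],[0,0,0,0,0,0],[0,0,-1.5,0,0,0],[0,0,-3,0,0,0],[0,0,-3,0,0,0],[0,0,-3,0,0,0],[0,0,-3,0,0,0],[0,0,-3,0,0,0],[0,0,-3,0,0,0],[0,0,-2,0,0,0],[0,0,-1.5,0,0,0],[0,0,0,0,0,0],[0,0,0,0,0,0]]}}

```text
clock: 17.03
position: [0.5105, -0.2552, 0.2878]
ee_rot: [0.204, 3.135, 0.0]
force: [0.2, 0.0, -5.9]
width: 0.214
gripper_force: 50.0
```

```bash
python3 - <<'E'
from h import *
im=cams.get_image('scene')[:,:,::-1];T=cams.get_image('top')[:,:,::-1]
s=observe();print(s['clock'],s['position'],s['force'],s['width'])
cv2.imwrite('pics/c5.png',np.hstack([crop(im,130,100,140,160,525,600),crop(T,390,140,80,120,275,600)]))
E
```

```text
17.1333 [ 0.51061974 -0.25522384  0.28793368] [-0.32279267  0.21049732 -5.91334665] 0.2147475266593926
```

View pics/c5.png

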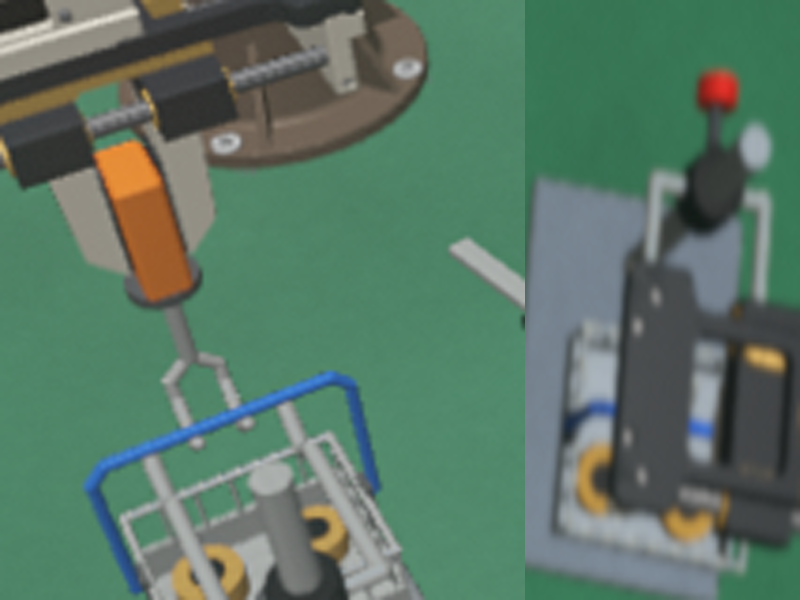

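Call:
{"name": "step_arm", "arguments": {"steps": [[0,0,-1.5,0,0,0],[0,0,-1.5,0,0,0],[0,0,-1.5,0,0,0],[0,0,-1.5,0,0,0],[0,0,-1.5,0,0,0],[0,0,-1.5,0,0,0],[0,0,-1.5,0,0,0],[0,0,-1.5,0,0,0],[0,0,0,0,0,0]]}}

```text
clock: 17.88
position: [0.5103, -0.2551, 0.2754]
ee_rot: [-0.204, -3.135, -0.0]
force: [0.8, -0.6, -5.9]
width: 0.214
gripper_force: 50.0
```

Call:
{"name": "step_arm", "arguments": {"steps": [[0,0,-1.5,0,0,0],[0,0,-1.5,0,0,0],[0,0,-1.5,0,0,0],[0,0,-1.5,0,0,0],[0,0,-1,0,0,0],[0,0,-1,0,0,0],[0,0,0,0,0,0]]}}

```text
clock: 18.47
position: [0.5104, -0.2551, 0.2675]
ee_rot: [-0.204, -3.135, -0.0]
force: [-0.9, 0.1, -7.1]
width: 0.216
gripper_force: 50.0
```

Call:
{"name": "step_arm", "arguments": {"steps": [[0,0,-1,0,0,0],[0,0,-1,0,0,0],[0,0,-1,0,0,0],[0,0,-1,0,0,0],[0,0,0,0,0,0]]}}

```text
clock: 18.88
position: [0.5104, -0.2551, 0.2635]
ee_rot: [-0.204, -3.135, -0.0]
force: [0.8, -0.1, -6.2]
width: 0.214
gripper_force: 50.0
```

Call:
{"name": "step_arm", "arguments": {"steps": [[0,0,-1,0,0,0],[0,0,-1,0,0,0],[0,0,-1,0,0,0],[0,0,-1,0,0,0],[0,0,0,0,0,0]]}}

```text
clock: 19.3
position: [0.5104, -0.2551, 0.2595]
ee_rot: [-0.204, -3.135, -0.0]
force: [0.6, 1.0, -7.1]
width: 0.214
gripper_force: 50.0
```

Call:
{"name": "step_arm", "arguments": {"steps": [[0,0,-1,0,0,0],[0,0,-1,0,0,0],[0,0,-1,0,0,0],[0,0,-1,0,0,0],[0,0,0,0,0,0]]}}

```text
clock: 19.72
position: [0.5109, -0.2553, 0.256]
ee_rot: [0.204, 3.134, -0.0]
force: [-0.9, -0.9, -0.8]
width: 0.212
gripper_force: 50.0
```

Call:
{"name": "step_arm", "arguments": {"steps": [[0,0,-1,0,0,0],[0,0,-1,0,0,0],[0,0,-2,0,0,0],[0,0,-2,0,0,0],[0,0,-2,0,0,0],[0,0,-2,0,0,0],[0,0,-2,0,0,0],[0,0,-2,0,0,0],[0,0,-2,0,0,0],[0,0,-2,0,0,0],[0,0,-2,0,0,0],[0,0,0,0,0,0]]}}

```text
clock: 20.72
position: [0.5103, -0.2551, 0.2353]
ee_rot: [-0.204, -3.134, -0.0]
force: [-0.2, 0.3, -1.7]
width: 0.214
gripper_force: 50.0
```

```bash
python3 - <<'E'
from h import *
im=cams.get_image('scene')[:,:,::-1];T=cams.get_image('top')[:,:,::-1]
s=observe();print(s['clock'],s['position'],s['force'],s['width'])
cv2.imwrite('pics/c6.png',np.hstack([crop(im,130,120,120,150,480,600),crop(T,390,140,80,120,320,600)]))
S=cams.get_calibration('scene');p=proj(S,W if False else [[.5284,-.2575,.1715]]);print((p-[130,120])*4)
E
```

```text
20.8167 [ 0.51046295 -0.25519339  0.23569458] [-0.52309013  0.62591017  0.1940295 ] 0.21743917236301352
[[245.69555337 411.15651974]]
```

View pics/c6.png

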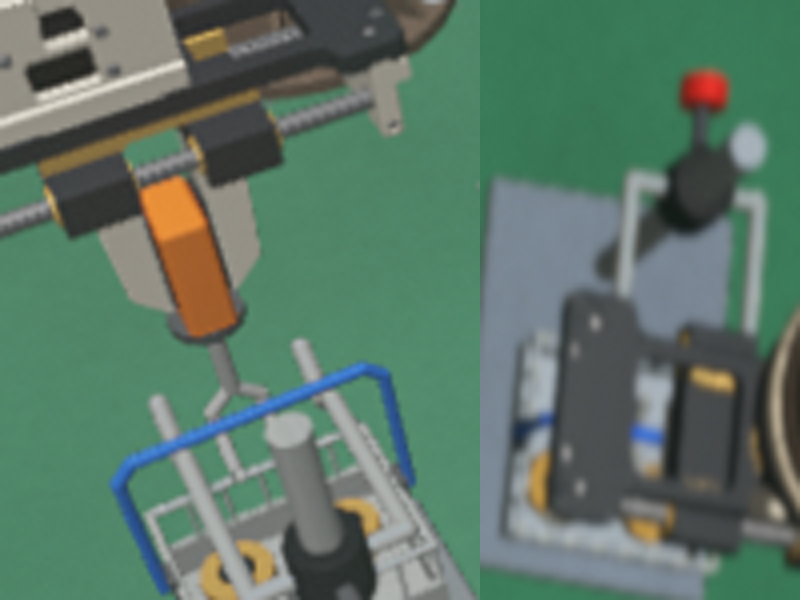

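Call:
{"name": "step_arm", "arguments": {"steps": [[-2,0.3,0,0,0,0],[-3,0.4,0,0,0,0],[-3,0.4,0,0,0,0],[-3,0.4,0,0,0,0],[-3,0.4,0,0,0,0],[-3,0.4,0,0,0,0],[-5,0.6,0,0,0,0],[-5,0.6,0,0,0,0],[-6,0.8,0,0,0,0],[-6,0.8,0,0,0,0],[-7,0.9,0,0,0,0],[-7,0.9,0,0,0,0],[-7,0.9,0,0,0,0],[-7,0.9,0,0,0,0],[-7,0.9,0,0,0,0],[0,0,0,0,0,0]]}}

```text
clock: 22.15
position: [0.4349, -0.2456, 0.2358]
ee_rot: [-0.205, -3.134, -0.001]
force: [-0.3, 0.5, -1.7]
width: 0.217
gripper_force: 50.0
```

```bash
python3 - <<'E'
from h import *
im=cams.get_image('scene')[:,:,::-1];T=cams.get_image('top')[:,:,::-1]
s=observe();print(s['clock'],s['position'],s['force'],s['width'],s['joints'])
cv2.imwrite('pics/c7.png',np.hstack([crop(im,130,120,120,150,480,600),crop(T,390,140,80,120,320,600)]))
E
```

```text
22.25 [ 0.43643983 -0.24554146  0.23591522] [-0.01514364 -0.15964522 -1.66949783] 0.21568765247036004 [ 0.10443543  0.22319417  0.36791059  1.87947499 -0.09203483  1.0547982
  1.95006516]
```

View pics/c7.png

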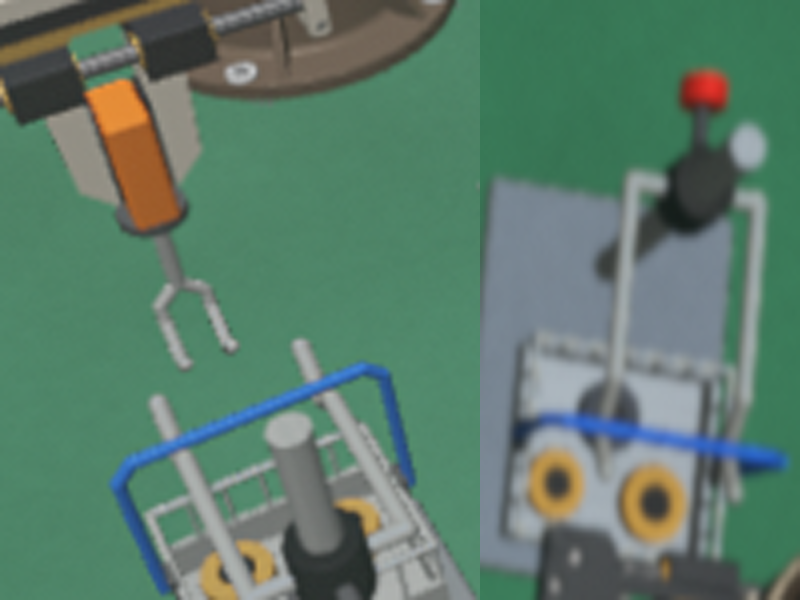

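Call:
{"name": "step_arm", "arguments": {"steps": [[0,10,0,0,0,0],[2,19,0,0,0,0.0086],[2,19,0,0,0,0.0086],[2,19,0,0,0,0.0086],[2,19,0,0,0,0.0086],[2,19,0,0,0,0.0086],[2,19,0,0,0,0.0086],[2,19,0,0,0,0.0086],[2,19,0,0,0,0.0086],[2,19,0,0,0,0.0086],[2,19,0,0,0,0.0086],[2,19,0,0,0,0.0086],[2,19,0,0,0,0.0086],[2,19,0,0,0,0.0086],[2,19,0,0,0,0.0086]]}}

```text
clock: 23.5
position: [0.4645, 0.0324, 0.2357]
ee_rot: [0.013, 3.141, 0.0]
force: [0.8, -0.5, -1.6]
width: 0.215
gripper_force: 50.0
```

Call:
{"name": "step_arm", "arguments": {"steps": [[2,19,0,0,0,0.0086],[2,19,0,0,0,0.0086],[2,19,0,0,0,0.0086],[2,19,0,0,0,0.0086],[2,19,0,0,0,0.0086],[2,19,0,0,0,0.0086],[2,19,0,0,0,0.0086],[2,19,0,0,0,0.0086],[2,19,0,0,0,0.0086],[0,19,0,0,0,0.0086],[0,19,0,0,0,0],[0,16,0,0,0,0],[0,10,0,0,0,0],[0,0,0,0,0,0],[0,0,0,0,0,0]]}}

```text
clock: 24.75
position: [0.4823, 0.2656, 0.2355]
ee_rot: [0.121, -3.139, 0.001]
force: [-0.1, -0.1, -1.0]
width: 0.216
gripper_force: 50.0
```

```bash
python3 - <<'E'
from h import *
from scipy.spatial.transform import Rotation as R
import time
P=[]
for i in range(4):
    im=cams.get_image('scene');s=observe();P.append(np.r_[s['position'],R.from_rotvec(s['ee_rot']).as_matrix()[:,1]])
print(np.round(P,4),s['clock'],s['force'],s['width'])
E
```

```text
[[ 4.826e-01  2.646e-01  2.356e-01 -7.580e-02  9.971e-01 -8.000e-04]
 [ 4.827e-01  2.642e-01  2.356e-01 -7.500e-02  9.972e-01 -8.000e-04]
 [ 4.828e-01  2.641e-01  2.358e-01 -7.460e-02  9.972e-01 -6.000e-04]
 [ 4.828e-01  2.642e-01  2.358e-01 -7.460e-02  9.972e-01 -4.000e-04]] 24.95 [ 1.04278011  0.26843783 -1.93954501] 0.21315066209809375
```

Call:
{"name": "step_arm", "arguments": {"steps": [[0,2.4,-8,0,0,0],[0,0,-15,0,0,0],[0,0,-15,0,0,0],[0,0,-15,0,0,0],[0,0,-15,0,0,0],[0,0,-15,0,0,0],[0,0,-12,0,0,0],[0,0,-7,0,0,0],[0,0,0,0,0,0],[0,0,0,0,0,0],[0,0,0,0,0,0],[0,0,0,0,0,0]]}}

```text
clock: 25.95
position: [0.483, 0.2681, 0.1346]
ee_rot: [-0.12, 3.138, 0.001]
force: [-0.4, 0.5, -0.3]
width: 0.211
gripper_force: 50.0
```

Call:
{"name": "step_arm", "arguments": {"steps": [[3,0.2,0,0,0,0],[6,0.45,0,0,0,0],[8,0.6,0,0,0,0],[8,0.6,0,0,0,0],[8,0.6,0,0,0,0],[0,0,0,0,0,0],[0,0,0,0,0,0]]}}

```text
clock: 26.53
position: [0.5161, 0.2701, 0.1335]
ee_rot: [0.119, -3.139, 0.0]
force: [-1.0, -1.0, -2.3]
width: 0.215
gripper_force: 50.0
```

Call:
{"name": "step_arm", "arguments": {"steps": [[6,-0.2,0,0,0,0],[6,0.4,0,0,0,0],[6,0.4,0,0,0,0],[6,0.4,0,0,0,0],[6,0.45,0,0,0,0],[6,0.45,0,0,0,0],[6,0.45,0,0,0,0],[5,0.4,0,0,0,0],[3,0.2,0,0,0,0],[0.5,0,0,0,0,0],[0,0,0,0,0,0],[0,0,0,0,0,0]]}}

```text
clock: 27.53
position: [0.5657, 0.2732, 0.1337]
ee_rot: [0.12, -3.139, -0.0]
force: [-0.7, 0.3, -0.9]
width: 0.219
gripper_force: 50.0
```

Call:
{"name": "step_arm", "arguments": {"steps": [[0,0,-2,0,0,0],[0,0,-2,0,0,0],[0,0,-2,0,0,0],[0,0,-2,0,0,0],[0,0,-1.5,0,0,0],[0,0,-1,0,0,0],[0,0,-1,0,0,0],[0,0,0,0,0,0]]}}

```text
clock: 28.2
position: [0.5659, 0.2732, 0.122]
ee_rot: [0.12, -3.139, 0.0]
force: [0.6, -0.2, -0.6]
width: 0.215
gripper_force: 50.0
```

Call:
{"name": "step_arm", "arguments": {"steps": [[0,0,-1,0,0,0],[0,0,-0.7,0,0,0],[0,0,-0.5,0,0,0],[0,0,0,0,0,0],[0,0,0,0,0,0]]}}

```text
clock: 28.62
position: [0.566, 0.2733, 0.12]
ee_rot: [0.12, -3.139, -0.0]
force: [-0.1, -0.4, -1.4]
width: 0.214
gripper_force: 50.0
```

```bash
python3 - <<'E'
from h import *
im=cams.get_image('scene')[:,:,::-1]
s=observe();print(s['clock'],s['position'],s['force'],s['width'])
cv2.imwrite('pics/c8.png',np.hstack([crop(im,385,115,65,90,400,554),crop(im,130,150,120,150,400,554)]))
E
```

```text
28.6667 [0.56601344 0.27325441 0.12007326] [ 0.45671493 -0.78582402 -0.90354356] 0.2158919715763482
```

View pics/c8.png

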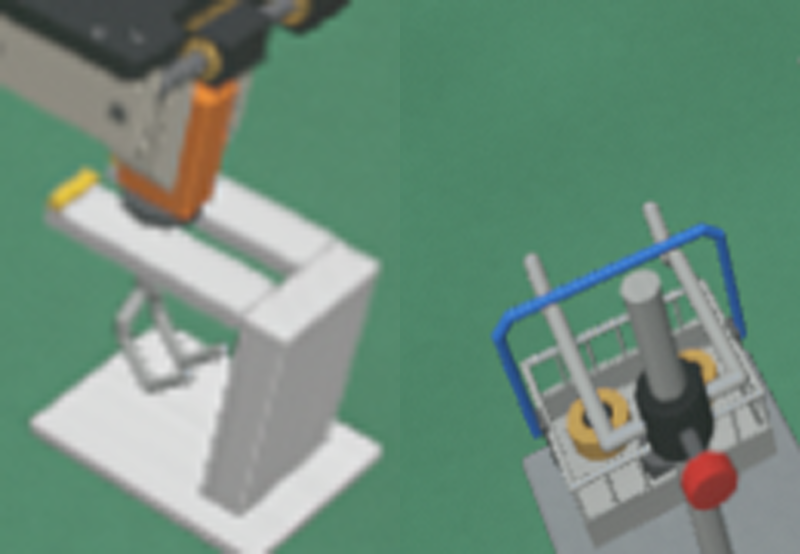

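Call:
{"name": "step_arm", "arguments": {"steps": [[0,0,-0.4,0,0,0],[0,0,-0.4,0,0,0],[0,0,0,0,0,0],[0,0,0,0,0,0]]}}

```text
clock: 29.0
position: [0.5661, 0.2733, 0.1198]
ee_rot: [-0.12, 3.139, 0.0]
force: [-1.8, -1.0, 6.0]
width: 0.215
gripper_force: 50.0
```

Seated (contact +6 N). Release and retreat.

Call:
{"name": "step_arm", "arguments": {"steps": [[0,0,0.4,0,0,0],[0,0,0,0,0,0]]}}

```text
clock: 29.17
position: [0.5661, 0.2733, 0.1198]
ee_rot: [-0.12, 3.139, 0.0]
force: [-0.3, 0.0, 2.9]
width: 0.215
gripper_force: 50.0
```

Call:
{"name": "step_arm", "arguments": {"steps": [[0,0,0,0,0,0],[0,0,0,0,0,0],[0,0,0,0,0,0],[0,0,0,0,0,0],[0,0,0,0,0,0],[0,0,0,0,0,0],[0,0,0,0,0,0],[0,0,0,0,0,0]], "gripper": 0.7}}

```text
clock: 29.83
position: [0.566, 0.2733, 0.1196]
ee_rot: [-0.12, 3.139, 0.0]
force: [0.1, -0.3, 0.4]
width: 0.694
gripper_force: 0.0
```

Call:
{"name": "step_arm", "arguments": {"steps": [[0,0,4,0,0,0],[0,0,10,0,0,0],[0,0,15,0,0,0],[0,0,20,0,0,0],[0,0,20,0,0,0],[0,0,20,0,0,0],[-20,0,20,0,0,0],[-20,0,0,0,0,0],[-20,0,0,0,0,0],[-20,0,0,0,0,0],[-20,0,0,0,0,0],[0,0,0,0,0,0],[0,0,0,0,0,0],[0,0,0,0,0,0],[0,0,0,0,0,0],[0,0,0,0,0,0]]}}

```text
clock: 31.17
position: [0.4669, 0.273, 0.2287]
ee_rot: [-0.118, 3.139, -0.0]
force: [0.1, 0.1, 0.8]
width: 0.696
gripper_force: 0.0
```

```bash
python3 - <<'E'
from h import *
im=cams.get_image('scene')[:,:,::-1]
s=observe();print(s['clock'],s['position'],s['force'],s['width'])
cv2.imwrite('pics/c9.png',np.vstack([cv2.resize(im,(640,400))[40:],np.hstack([crop(im,385,115,65,90,320,240),crop(im,130,150,120,150,320,240)])]))
E
```

```text
31.2167 [0.46669113 0.27302806 0.22854496] [-0.16911773  0.19542646  0.26308862] 0.699656846168446
```

View pics/c9.png

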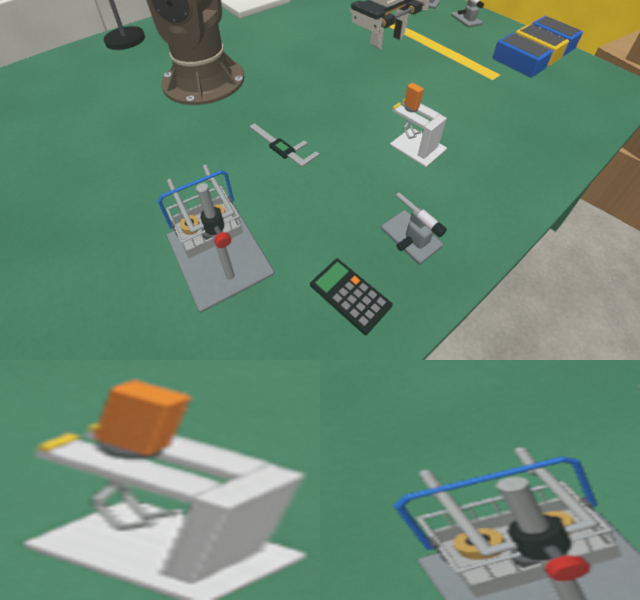

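The picture shows the tool parked in its rest (about 414,97), the basket hung on both prongs (about 200,190) and the bystanders unmoved.

```bash
python3 -c "
from cell import job
print(job.sign_off())"
```

```text
the job is handed in; nothing more can be done
None
```

The basket hangs by its bail in the notches of both prongs, the lifting hook is back in its slotted rest, and the micrometer stand, calculator and caliper look unmoved in the last picture; I handed the job in at about 31 s.

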